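# Roll an inlay strip flush and wedge it tight

### The job

Take the orange-handled hand roller out of its blue tray and roll it along the row of five short inlay lengths at the edge of the door panel, pressing firmly, until every length is flush with the panel; press the lengths with the roller only. Then stand the roller back upright in its tray and drive the red wedge, lying level and thin end first, into the gap between the brass block and the grey cheek until the block is hard up against the row. Leave everything else where it lies.

Things in the scene. Friction and masses are not known exactly. Their poses are not given: they have to be found in the camera images.
- board: Banding board, fixed: plywood base 250 x 345 x 20 mm carrying a white door panel (top 40 mm above the bench) with the inlay strip in its edge facing the robot. Origin at bench level below the middle of the strip; x across the strip over the panel (away from the robot when not turned), y along the strip from the grey end stop towards the brass block and wedge gap, z up.
- strip: The row of five short inlay lengths laid end to end along board y (light, dark, light, dark, light), lying loose in the rebate. Each is 22 mm wide, 39 mm long, at 40 mm pitch: centres at board y = -80, -40, 0, 40, 80 mm, board x = 0. Same axes and origin as the board (origin at bench level).
- strip_mid (a point): Middle of the strip at flush level: the height of the panel's top face, 40 mm above the bench. The end stop, block and cheek beside it are 2 mm lower, so the roller may run over them. Axes as the board.
- len1 (a joint): How far inlay length 1 (at board y = -80 mm) stands proud of the panel, m: 0 is flush (a hard stop), starts 3.5 to 5.5 mm. It is stiff: it moves down under about 4 N and stays where it is left.
- len2 (a joint): How far inlay length 2 (at board y = -40 mm) stands proud of the panel, m: 0 is flush (a hard stop), starts 3.5 to 5.5 mm. It is stiff: it moves down under about 4 N and stays where it is left.
- len3 (a joint): How far inlay length 3 (at board y = 0 mm) stands proud of the panel, m: 0 is flush (a hard stop), starts 3.5 to 5.5 mm. It is stiff: it moves down under about 4 N and stays where it is left.
- len4 (a joint): How far inlay length 4 (at board y = 40 mm) stands proud of the panel, m: 0 is flush (a hard stop), starts 3.5 to 5.5 mm. It is stiff: it moves down under about 4 N and stays where it is left.
- len5 (a joint): How far inlay length 5 (at board y = 80 mm) stands proud of the panel, m: 0 is flush (a hard stop), starts 3.5 to 5.5 mm. It is stiff: it moves down under about 4 N and stays where it is left.
- roller_grip (a point): Centre of the roller's orange hand grip, 83 mm above the bottom of its wheels. Grip 44 mm long (x, rolling direction) x 28 mm wide (y) x 42 mm tall, with a black cap 4 mm above it, 50 x 32 mm. z up.
- carriage (a joint): How far the roller's spring is compressed, m: 0 unloaded, 0.010 at its stop. The spring lets the grip sink towards the wheels: about 8 N to start, then 1.4 N per mm (15 N at 5 mm, 22 N at 10 mm), shared by the two wheels.
- wheel_a (a joint): Angle of one of the roller's two freely turning wheels, rad (20 mm radius): it turns when the roller rolls, either way.
- tray: Blue open tray of the roller, fixed, 160 (x) x 90 (y) x 20 mm high, walls and floor 5 mm thick. Origin at the centre of its underside. The roller starts inside, along the tray's x.
- wedge_mid (a point): Centre of the red wooden wedge, half-way up. It lies on the bench: 115 mm long (x), 36 mm tall, 8 mm wide at the thin end, which is at +x, growing evenly on both sides to 24 mm at the thick end (-x). About 16 mm wide at this centre.
- mouth (a point): Middle of the mouth of the wedge gap, 38 mm above the bench (where the wedge's centre height is when it lies on the base). The gap runs 50 mm along board +x between the brass block (strip side) and grey cheek, both 18 mm high, open on top; 15 mm wide at the mouth before the block moves, narrowing with the wedge's taper to 8 mm. The wedge enters here, thin end to board +x.
- block (a joint): Travel of the brass sliding block towards the strip, m: 0 at the start, 0.004 when it is hard up against the row. Stiff (about 2 N), stays where it is left.
- spare_a_mid (a point): Bystander: spare light inlay length 22 x 39 x 10 mm lying on the panel; its centre.
- spare_b_mid (a point): Bystander: spare dark inlay length 22 x 39 x 10 mm lying on the panel; its centre.
- glue_mid (a point): Bystander: white glue bottle, 60 mm diameter, 170 mm tall; its centre.
- tin_mid (a point): Bystander: flat green wax tin, 80 mm diameter, 45 mm tall; its centre.
- tape_mid (a point): Bystander: yellow tape measure 70 x 36 x 62 mm tall; its centre.
- hammer_grip (a point): Bystander: hammer lying on the bench, about 300 mm long; a point on its handle.
- screwdriver_grip (a point): Bystander: screwdriver lying on the bench, about 200 mm long; a point on its handle.
- roller: The spring hand roller, about 0.5 kg. Origin at the bottom of the wheels, midway between them; axes as the grip. Below the grip an aluminium carriage (74 x 36 mm, top 52 mm above the wheels' bottom) with two black rubber wheels, 40 mm diameter, 28 mm wide, 25 mm ahead of and behind the centre.
- wedge: The wedge as a whole; origin at the centre of its underside, axes as its centre point. Slid along the base it goes into the gap freely until its centre is about 9 mm before the mouth, then must be driven some 28 mm farther against about 5 N, more if it is pressed down on the base and drags (2 to 3 mm clear of it is best); it stays where it is left.
There are look-alikes about, which are no part of the job. What is meant by the wedge is not purple, and is the smaller of those in its own colour. Of the things that look like the roller, the smaller one is meant.

How it is judged:
On the way, in this order (a step that is already met when the one before it is completed fails the run):
1. the roller is rolling along the strip under pressure (wheel turning, at least 3 N on the strip) (contact force between strip and roller above 3 N and (velocity of joint wheel_a above 0.4 rad/s or velocity of joint wheel_a below -0.4 rad/s)), for 0.2 s.
2. all five inlay lengths are flush with the panel (within 1.5 mm) (value of joint each of len1, len2, len3, len4, len5 below 0.0015 m), for 0.2 s.
3. the wedge lies in the gap, thin end first, and has driven the block up to the row (value of joint block above 0.003 m and x of wedge_mid in the frame of mouth between 0.011 and 0.035 m and y of wedge_mid in the frame of mouth between -0.008 and 0.006 m and z of wedge_mid in the frame of mouth below 0.008 m and angle between wedge_mid's own z axis and vertical below 0.15 rad and angle between the x axis of wedge_mid and the x axis of board, either way round below 0.12 rad), for 0.2 s.
At the end, for the whole second after the job is handed in: Lengths flush within 1.5 mm. Roller upright (0.15 rad) on its wheels in its tray, grip within 50 mm along, 30 mm across of centre. Wedge level (0.15 rad), at most 8 mm off the base, centre 11 to 35 mm past the mouth, within 0.12 rad of board x; block moved over 3 mm. All at rest (all of step 2 and all of step 3 and x of roller_grip in the frame of tray between -0.05 and 0.05 m and y of roller_grip in the frame of tray between -0.03 and 0.03 m and angle between roller_grip's own z axis and vertical below 0.15 rad and height (world z) of roller_grip between 0.075 and 0.1 m and linear speed of each of roller, wedge below 0.02 m/s); the robot touches nothing.
It fails at once if the robot itself presses on the inlay lengths (more than 3 N) (contact force between strip and the fingers above 3 N or contact force between strip and the arm above 3 N).
It fails at once if the wedge is used to press the inlay lengths (contact force between strip and wedge above 3 N).
It fails at once if a bystander is moved more than 30 mm (distance of any of spare_a_mid, spare_b_mid, glue_mid, tin_mid, tape_mid, hammer_grip, screwdriver_grip from where it was at the start of the episode above 0.03 m).
It fails at once if a bystander is pushed over (angle between glue_mid's own z axis and vertical above 0.5 rad).
It also fails if it takes over 67 s, if anything falls off the work surface, if the arm or the gripper's body presses on something with over 40 N, if the wrist force passes 120 N, or if a joint passes its speed limit or range.

### The arm

A 7-joint arm with a two-finger parallel gripper is mounted at the origin on the work surface. World frame = base frame: x ahead of the robot, y to its left, z up, the work surface at z = 0. Lengths are in m, angles in rad, forces in N, time in s.
With the tool pointing down it reaches from about 0.425 to 0.95 m from the base axis. Payload 4.7 kg.
Tool frame: the origin (TCP) lies at the very end of the fingers, on their centre line; the grasp point (between the pads) lies manip.grip_depth behind it (manip.grip_depth is the distance from the TCP to the grasp point, in m); z points along the fingers, y is the line along which they close (so a half turn about z gives the same grasp; the last joint's range is limited). The gripper opens to 87 mm and grips with 3 to 60 N. Pads are 19 mm wide; open, the fingers measure 117 mm over their backs; the gripper's body (75 mm by 190 mm) begins 51 mm behind the grasp point.
Start: joints at [-1.293, 0.469, -0.049, 1.532, 0.024, 1.141, -0.082], TCP at [0.204, 0.644, 0.223] pointing down, gripper open.
Joint ranges: [-2.59, 2.59], [-0.33, 1.99], [-1.39, 1.29], [0.1, 2.45], [-1.04, 4.18], [0.21, 1.99], [-2.66, 2.66]. Speed limits (rad/s): [2.57, 2.57, 3.14, 3.14, 3.14, 3.14, 3.14].

### API

Orientations are given as a rotation vector (axis times angle).
In Python, from station import manip gives the robot as it stands.
- The arm moves only by the tool step_arm, never from a script. Its argument "rows" is text: rows parted by semicolons, each of 7 numbers parted by spaces: the shift along the world's x, y, z scaled (see below), then the turn, a rotation vector about the world's x, y, z scaled (see below), then the finger opening in mm, from 0 to 87. In form: tx ty tz ax ay az jaw; .... A call has 1 to 20 rows; each row shifts and turns the commanded pose from where the row before left it; what a row does not reach is not made up. The controller multiplies each number of a shift by 50 mm and each number of a turn by 10 degrees. A row lasts 1/8 s, in which the tool goes at most 62.5 mm and 10.7 degrees, less where a joint would pass 70% of its speed; a pose out of reach is approached as far as the arm can. A call with a number of a shift or a turn outside -1 to 1 is refused whole. A call with a gripper value outside its range is refused whole. The fingers move at their own pace and stop on an object; "grip_force" is the grip in N (left out, the last holds). Time passes only in rows, so rows that do not move let the fingers close. It gives the time, the measured TCP pose, the force, the opening and the grip force at its end, in the units of the state.
- manip.observe(): the state, without advancing time (a new reading comes with each control period).
- manip.get_image(name): name is "scene" or "top" or "wrist"; returns the picture (480x640x3 uint8, red, green, blue); there is no depth.
- manip.get_calibration(name): a dict with "camera_matrix" (3x3 intrinsics, pixels), "T" (4x4, takes a point from camera to world coordinates). Camera axes: x right, y down, z forward; pixel columns grow to the right and rows downward; lengths in m; the calibration is good to about 2 mm. A picture is of the moment at which its call begins: read the wrist's pose just before it. get_calibration takes no time and is no camera call; for the wrist camera it gives the pose at the moment of the call.
- manip.hand_in(): hands the job in; it is judged then, once.
Trained networks look in the newest picture that a camera, given by its name, has taken for a name from the list of things; names that differ only in an ending like _2 or _b are one class to them, and where a whole thing is asked for, a point or a joint stands for the part that bears it (a point fixed in the world has none). Each returns a list of dicts, best first, with "conf" (0 to 1); they miss things now and then, are a little off and sometimes report something else, mostly with a low value. They report only what shows in the picture. A call takes as long as a camera call. They do not tell look-alikes from the thing itself.
- manip.look_for(camera, name): "rect" ([left, top, right, bottom] in pixels, round what is visible of it).
- manip.silhouettes(camera, name): "pixels" (480x640 bool, what is visible of it) and "rect" ([left, top, right, bottom] in pixels, round what is visible of it).
The state is a dict: "t": time; "qpos": joint angles; "qvel": joint speeds; "effort": joint torques, N m; "ee_pos": TCP position; "tcp_rot": TCP orientation; "wrist_force": force on the tool from outside, world axes, zero at the start; "torque": the same for the moment, N m; "opening": finger opening in m; "finger_force": force on a finger pad.
Only numpy, scipy, OpenCV 4.12 (cv2) and the standard library are available. Lean on these libraries where they do the work, as an engineer would, in place of code of your own. Each camera call takes 0.05 s, during which the arm holds its last target. There are 200 camera calls.

## Working session

There is one attempt and no reset: what is moved stays moved. The work goes in short steps, Python scripts to look and compute and a tool call to move; the robot and the scene stay as the last step left them, time stands still between calls to the robot, and variables do not carry over. Pictures are saved under pics/ and viewed, at most 12 in all, crops included, and the job is handed in when it is done.

Besides the shell and the picture viewer there is one more tool, called after "Request:" in YAML: its name, and indented under it one key for each argument. step_arm: Moves the arm, as the interface text tells. Its arguments: {"type":"object","properties":{"rows":{"type":"string"},"grip_force":{"type":"number"}},"required":["rows"]}

```bash
mkdir -p pics; ls
python3 - <<'E'
from station import manip
import cv2,numpy as np
s=manip.observe();print(s['t'],s['ee_pos'],s['tcp_rot'],s['opening'],manip.grip_depth)
for c in ['scene','top']:
    im=manip.get_image(c);cv2.imwrite(f'pics/{c}0.png',im[:,:,::-1])
    K=manip.get_calibration(c);print(c,K['camera_matrix'].tolist(),np.round(K['T'],3).tolist())
    for n in ['board','strip','roller','roller_grip','tray','wedge','spare_a_mid','glue_mid']:
        print(n,[(np.round(d['rect']).tolist(),round(d['conf'],2)) for d in manip.look_for(c,n)][:4])
E
```

```text
pics
0.0 [0.20364804 0.6429174  0.22150839] [-4.79912857e-01 -3.10450478e+00  3.02431611e-03] 0.08712286023138922 0.0187
scene [[512.6912458065467, 0.0, 323.97485958574754], [0.0, 512.6912458065467, 239.04756640874572], [0.0, 0.0, 1.0]] [[-0.207, 0.847, -0.49, 1.142], [0.978, 0.182, -0.099, 0.161], [0.005, -0.5, -0.866, 1.185], [0.0, 0.0, 0.0, 1.0]]
board [([228.0, 253.0, 380.0, 362.0], 0.76)]
strip [([262.0, 279.0, 342.0, 294.0], 0.71)]
roller [([142.0, 116.0, 187.0, 173.0], 0.94), ([154.0, 198.0, 182.0, 242.0], 0.61)]
roller_grip [([154.0, 198.0, 179.0, 240.0], 0.78), ([140.0, 114.0, 187.0, 173.0], 0.55)]
tray [([156.0, 200.0, 192.0, 262.0], 0.93), ([151.0, 199.0, 179.0, 242.0], 0.23)]
wedge [([424.0, 243.0, 457.0, 288.0], 0.85), ([396.0, 299.0, 447.0, 335.0], 0.83), ([427.0, 195.0, 490.0, 214.0], 0.82), ([264.0, 276.0, 282.0, 288.0], 0.32)]
spare_a_mid [([261.0, 319.0, 279.0, 327.0], 0.74), ([496.0, 316.0, 529.0, 352.0], 0.6), ([154.0, 199.0, 183.0, 242.0], 0.31)]
glue_mid [([456.0, 334.0, 494.0, 376.0], 0.91)]
top [[557.2990133726862, 0.0, 315.0855886744545], [0.0, 557.2990133726
[... 171 characters left out ...]
, 140.0, 372.0, 247.0], 0.74)]
strip [([273.0, 194.0, 350.0, 211.0], 0.56)]
roller [([487.0, 307.0, 543.0, 355.0], 0.88), ([452.0, 227.0, 488.0, 262.0], 0.78), ([454.0, 227.0, 468.0, 239.0], 0.6)]
roller_grip [([452.0, 224.0, 490.0, 260.0], 0.79), ([488.0, 312.0, 541.0, 358.0], 0.71)]
tray [([429.0, 209.0, 490.0, 279.0], 0.7), ([451.0, 226.0, 489.0, 260.0], 0.23)]
wedge [([162.0, 242.0, 196.0, 285.0], 0.88), ([131.0, 325.0, 200.0, 346.0], 0.68), ([169.0, 188.0, 211.0, 212.0], 0.53)]
spare_a_mid [([451.0, 225.0, 481.0, 261.0], 0.68), ([114.0, 144.0, 155.0, 181.0], 0.59)]
glue_mid [([117.0, 146.0, 158.0, 180.0], 0.81), ([270.0, 196.0, 349.0, 214.0], 0.73), ([320.0, 267.0, 347.0, 345.0], 0.37)]
```

Run:
```python
import cv2,numpy as np
a=cv2.imread('pics/top0.png');
x=cv2.resize(a[120:380,100:560],None,fx=1.7,fy=1.7,interpolation=cv2.INTER_CUBIC);cv2.imwrite('pics/topcrop.png',x)
b=cv2.imread('pics/scene0.png');x=cv2.resize(b[90:390,120:550],None,fx=1.8,fy=1.8,interpolation=cv2.INTER_CUBIC);cv2.imwrite('pics/scenecrop.png',x)
```

```text
(no output)
```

View pics/topcrop.png

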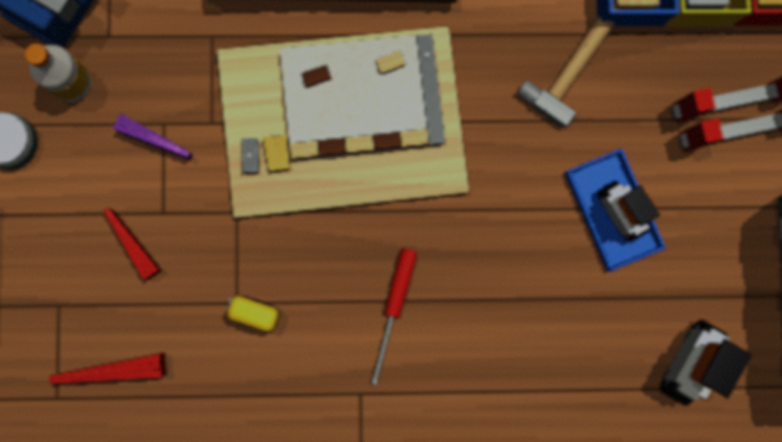

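View pics/scenecrop.png

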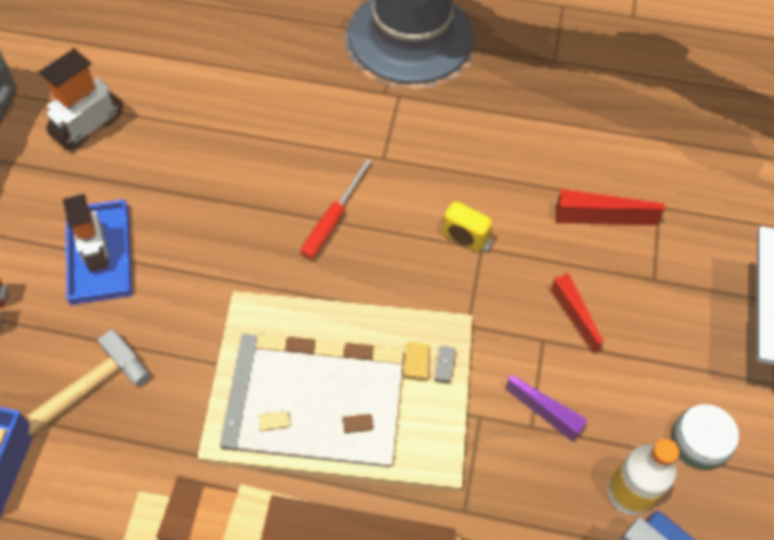

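Seen in the top crop: the small roller stands in the blue tray at (627,210), and a bigger look-alike stands outside it at (705,362). There are three wedges: purple at (150,137), small red at (131,245) and large red at (107,370). The small red one is meant, with its thin end up-left. The pale crop of the scene view agrees: the roller is the smaller one in the tray, and the smaller red wedge is at (577,312).

```bash
cat > h.py <<'E'
from station import manip
import cv2,numpy as np
def ray(cam,uv,z,cal=None):
    c=cal or manip.get_calibration(cam);K=c['camera_matrix'];T=np.array(c['T'])
    uv=np.atleast_2d(np.asarray(uv,float));d=np.c_[uv,np.ones(len(uv))]@np.linalg.inv(K).T@T[:3,:3].T;o=T[:3,3]
    return o+d*((z-o[2])/d[:,2])[:,None]
def big(m):
    n,l,s,_=cv2.connectedComponentsWithStats(m.astype(np.uint8));return l==1+np.argmax(s[1:,4])
def rect(cam,m,z,cal=None):
    c=max(cv2.findContours(m.astype(np.uint8),0,1)[0],key=cv2.contourArea)[:,0]
    p=ray(cam,c,z,cal)[:,:2]*1000;r=cv2.minAreaRect(p.astype(np.float32));return np.round(r[0],1),np.round(r[1],1),round(r[2],2),np.round(cv2.boxPoints(r)).tolist()
E
python3 - <<'E'
from h import *
im=cv2.imread('pics/top0.png');H=cv2.cvtColor(im,cv2.COLOR_BGR2HSV).astype(int);h,s,v=H[...,0],H[...,1],H[...,2]
def win(m,l,t,r,b):
    w=np.zeros_like(m);w[t:b,l:r]=m[t:b,l:r];return w
B=win((h>100)&(h<125)&(s>120),420,195,500,290)
print('tray rim',rect('top',B,.02)); print('tray base',rect('top',B,0))
R=win(((h<6)|(h>174))&(s>190)&(v>110),158,238,200,290);R=big(R)
for z in (.036,.0): print('wedge',z,R.sum(),rect('top',R,z))
W=win((s<40)&(v>140),255,135,362,205);W=big(cv2.morphologyEx(W.astype(np.uint8),2,np.ones((3,3))));print('panel',rect('top',W,.04))
P=win((h>15)&(h<35)&(s>30)&(v>110)|W,222,130,380,250);print('base',rect('top',big(P),.02))
for c,b in (('top',(443,212,483,262)),):
  for d in manip.silhouettes(c,'roller_grip')[:3]:
    m=d['pixels'];ys,xs=np.where(m);print('grip',d['conf'],d['rect'],rect(c,m,.1))
for d in manip.silhouettes('top','strip')[:2]: print('strip',d['conf'],rect('top',d['pixels'],.0445))
# black cap of roller
C=win((v<75),445,215,490,262);
print('cap',rect('top',big(C),.113)); 
x=cv2.resize(np.hstack([im[215:265,440:500],im[238:288,150:210],im[175:225,225:285]]),None,fx=4.3,fy=4.3,interpolation=cv2.INTER_CUBIC);cv2.imwrite('pics/c1.png',x)
E
```

```text
tray rim (array([ 527. , -370.5]), array([158.3,  91.5]), 21.57, [[437.0, -357.0], [470.0, -442.0], [617.0, -384.0], [584.0, -299.0]])
tray base (array([ 528.7, -376.4]), array([160.6,  92.8]), 21.57, [[437.0, -363.0], [471.0, -449.0], [620.0, -390.0], [586.0, -304.0]])
wedge 0.036 326 (array([488. , 333.5]), array([112.4,  23.1]), 33.67, [[435.0, 312.0], [448.0, 293.0], [541.0, 355.0], [528.0, 374.0]])
wedge 0.0 326 (array([490.1, 341.5]), array([115.4,  23.7]), 33.67, [[436.0, 319.0], [449.0, 300.0], [545.0, 364.0], [532.0, 383.0]])
panel (array([706.9,  10.6]), array([138.2, 198.9]), 5.56, [[628.0, 103.0], [648.0, -95.0], [785.0, -82.0], [766.0, 116.0]])
base (array([664.3,  27.1]), array([251. , 349.5]), 5.55, [[523.0, 189.0], [556.0, -159.0], [806.0, -135.0], [772.0, 213.0]])
grip 0.9 [490.0, 312.7, 542.4, 358.5] (array([ 301.2, -463.4]), array([ 90.6, 114.4]), 57.38, [[229.0, -471.0], [325.0, -532.0], [374.0, -456.0], [278.0, -394.0]])
grip 0.69 [450.7, 226.3, 488.1, 263.3] (array([ 524.8, -368. ]), array([85.1, 59.9]), 32.0, [[473.0, -365.0], [505.0, -416.0], [577.0, -371.0], [545.0, -320.0]])
strip 0.92 (array([625.1,   1.4]), array([ 22.7, 195.2]), 5.85, [[604.0, 97.0], [624.0, -97.0], [646.0, -95.0], [626.0, 100.0]])
cap (array([ 519.9, -362.6]), array([113.1,  65.1]), 34.37, [[455.0, -368.0], [492.0, -421.0], [585.0, -357.0], [548.0, -304.0]])
```

View pics/c1.png

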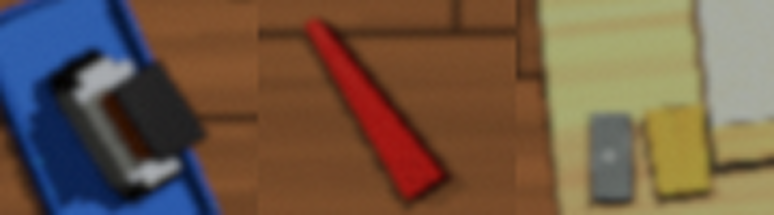

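The crop confirms the small roller in the blue tray (cap centre about (161,108)) and the red wedge, whose thin end is at (315,22). The grey cheek and brass block are at (610,155) and (680,150). Next I move over the roller and measure it close up.

Request:
step_arm:
  rows: ".55 -.89 .16 0 0 -.6 87;.55 -.89 .16 0 0 -.6 87;.55 -.89 .16 0 0 -.6 87;.55 -.89 .16 0 0 -.6 87;.55 -.89 .16 0 0 -.6 87;.55 -.89 .16 0 0 -.6 87;.55 -.89 .16 0 0 -.6 87;.55 -.89 .16 0 0 -.6 87;.55 -.89 .16 0 0 -.6 87;.55 -.89 .16 0 0 -.6 87"

```text
t: 2.25
ee_pos: [0.4795, 0.197, 0.3032]
tcp_rot: [1.972, 2.445, 0.002]
wrist_force: [1.6, 0.5, 0.2]
opening: 0.0869
finger_force: 0.0
```

Request:
step_arm:
  rows: ".07 -.95 0 0 0 -.58 87;.07 -.95 0 0 0 -.58 87;.07 -.95 0 0 0 -.58 87;.07 -.95 0 0 0 -.58 87;.07 -.95 0 0 0 -.58 87;.07 -.95 0 0 0 -.58 87;.07 -.95 0 0 0 -.58 87;.07 -.95 0 0 0 -.58 87;.07 -.95 0 0 0 -.58 87;.07 -.95 0 0 0 -.58 87;.07 -.95 0 0 0 -.58 87;.07 -.95 0 0 0 -.58 87;0 0 0 0 0 0 87;0 0 0 0 0 0 87"

```text
t: 4.0
ee_pos: [0.521, -0.3708, 0.3023]
tcp_rot: [-3.012, -0.889, -0.0]
wrist_force: [-0.8, 0.2, -1.2]
opening: 0.0872
finger_force: 0.0
```

```bash
cat >> h.py <<'E'
from scipy.spatial.transform import Rotation as Ro
def pose():
    s=manip.observe();R=Ro.from_rotvec(s['tcp_rot']).as_matrix();print('t',s['t'],'p',np.round(s['ee_pos']*1000,1),'yaw_y',round(np.degrees(np.arctan2(R[1,1],R[0,1])),2),'zax',np.round(R[:,2],3),'F',np.round(s['wrist_force'],1),'op',round(s['opening']*1000,1),'ff',s['finger_force']);return s
E
python3 - <<'E'
from h import *
pose();c=manip.get_calibration('wrist');im=manip.get_image('wrist');np.savez('w1.npz',K=c['camera_matrix'],T=c['T'])
print(np.round(c['T'],3).tolist(),c['camera_matrix'].tolist());cv2.imwrite('pics/w1.png',im[:,:,::-1])
for n in ('roller_grip','roller','tray'): print(n,[(np.round(d['rect']).tolist(),round(d['conf'],2),rect('wrist',d['pixels'],.09,c)) for d in manip.silhouettes('wrist',n)])
E
```

```text
t 4.0 p [ 521.  -370.8  302.3] yaw_y -57.12 zax [-0.     0.001 -1.   ] F [-0.8  0.2 -1.2] op 87.2 ff 0.0
[[0.544, -0.813, -0.208, 0.577], [-0.839, -0.527, -0.133, -0.335], [-0.001, 0.247, -0.969, 0.465], [0.0, 0.0, 0.0, 1.0]] [[431.8491700813712, 0.0, 328.17606882159487], [0.0, 431.8491700813712, 240.67217318611853], [0.0, 0.0, 1.0]]
roller_grip [([317.0, 148.0, 362.0, 245.0], 0.7, (array([ 534.2, -375.8]), array([80.2, 36.9]), 32.66, [[490.0, -382.0], [510.0, -413.0], [578.0, -370.0], [558.0, -339.0]])), ([252.0, 358.0, 354.0, 403.0], 0.67, (array([ 359.1, -441.8]), array([ 32.5, 102.5]), 48.33, [[310.0, -420.0], [387.0, -488.0], [408.0, -464.0], [332.0, -396.0]]))]
roller [([249.0, 358.0, 355.0, 405.0], 0.83, (array([ 359.8, -442. ]), array([ 33.6, 102.5]), 48.35, [[310.0, -420.0], [387.0, -489.0], [409.0, -464.0], [333.0, -395.0]])), ([0.0, 61.0, 53.0, 139.0], 0.75, (array([ 459.8, -104.7]), array([24. , 72.6]), 74.15, [[422.0, -106.0], [491.0, -126.0], [498.0, -103.0], [428.0, -83.0]])), ([320.0, 155.0, 361.0, 246.0], 0.66, (array([ 533.8, -375.9]), array([79.5, 36.3]), 31.6, [[490.0, -381.0], [509.0, -412.0], [577.0, -371.0], [558.0, -340.0]]))]
tray [([281.0, 106.0, 396.0, 271.0], 0.68, (array([ 538.2, -367.4]), array([134.2,  76.1]), 21.84, [[462.0, -357.0], [490.0, -428.0], [615.0, -378.0], [586.0, -307.0]])), ([2.0, 61.0, 52.0, 141.0], 0.37, (array([ 459.7, -104.5]), array([24.2, 73.2]), 73.04, [[421.0, -105.0], [491.0, -127.0], [498.0, -104.0], [428.0, -82.0]]))]
```

View pics/w1.png

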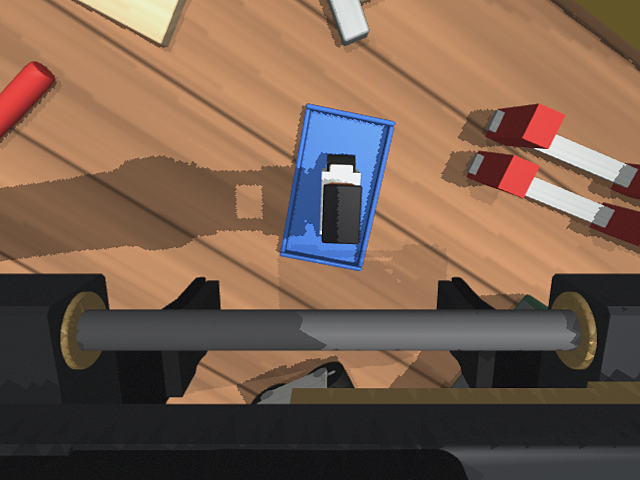

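The wrist view shows the roller in the blue tray, with the black cap top spanning about (322–361, 185–243).

Run:
```python
from h import *
d=np.load('w1.npz');c={'camera_matrix':d['K'],'T':d['T']}
im=cv2.imread('pics/w1.png');v=im.max(2)
m=np.zeros(v.shape,bool);m[183:250,312:372]=v[183:250,312:372]<75
m=big(cv2.morphologyEx(m.astype(np.uint8),2,np.ones((5,5))));ys,xs=np.where(m);print(xs.min(),xs.max(),ys.min(),ys.max())
print(rect('wrist',m,.113,c))
H=cv2.cvtColor(im,cv2.COLOR_BGR2HSV).astype(int);B=np.zeros(v.shape,bool);B[90:280,270:405]=((H[...,0]>100)&(H[...,0]<125)&(H[...,1]>120))[90:280,270:405]
print(rect('wrist',big(B),.02,c))
```

```text
322 360 184 243
(array([ 526.8, -379.8]), array([49.7, 31.2]), 31.79, [[497.0, -380.0], [514.0, -406.0], [556.0, -380.0], [540.0, -353.0]])
(array([ 530.2, -373. ]), array([159.1,  89.6]), 21.8, [[440.0, -361.0], [473.0, -444.0], [621.0, -385.0], [587.0, -302.0]])
```

Request:
step_arm:
  rows: ".116 -.18 -.6 0 0 -.11 87;0 0 -.9 0 0 0 87;0 0 -.9 0 0 0 87;0 0 -.9 0 0 0 87;0 0 -.7 0 0 0 87;0 0 -.4 0 0 0 87;0 0 -.24 0 0 0 87;0 0 0 0 0 0 87;0 0 0 0 0 0 20;0 0 0 0 0 0 20;0 0 0 0 0 0 20;0 0 0 0 0 0 20;0 0 0 0 0 0 20"
  grip_force: 45

```text
t: 5.82
ee_pos: [0.5266, -0.3805, 0.0706]
tcp_rot: [3.022, 0.859, 0.0]
wrist_force: [1.5, 0.3, -0.1]
opening: 0.0448
finger_force: 0.0
```

```bash
python3 -c "
from h import *
pose()"
```

```text
t 5.825 p [ 526.6 -380.5   70.6] yaw_y -58.28 zax [ 0. -0. -1.] F [ 1.5  0.3 -0.1] op 44.8 ff 0.0
```

Request:
step_arm:
  rows: "0 0 0 0 0 0 20;0 0 0 0 0 0 20;0 0 0 0 0 0 20;0 0 .3 0 0 0 20;0 0 .8 0 0 0 20;0 0 .8 0 0 0 20;0 0 .8 0 0 0 20;.263 .814 .24 0 0 .8 20;.263 .814 .24 0 0 .8 20;.263 .814 .24 0 0 .8 20;.263 .814 .24 0 0 .8 20;.263 .814 .24 0 0 .8 20;.263 .814 .24 0 0 .8 20;.263 .814 .24 0 0 .8 20;.263 .814 .24 0 0 .8 20;0 0 0 0 0 0 20;0 0 0 0 0 0 20"

```text
t: 7.95
ee_pos: [0.631, -0.0557, 0.3013]
tcp_rot: [-2.109, -2.328, 0.003]
wrist_force: [-0.0, -0.4, -4.2]
opening: 0.0282
finger_force: 44.8
```

Run:
```python
from h import *
pose();c=manip.get_calibration('wrist');im=manip.get_image('wrist');np.savez('w2.npz',K=c['camera_matrix'],T=c['T']);cv2.imwrite('pics/w2.png',im[:,:,::-1])
for n in ('strip','roller','block'): print(n,[(np.round(d['rect']).tolist(),round(d['conf'],2),rect('wrist',d['pixels'],.0445 if n=='strip' else .038,c)) for d in manip.silhouettes('wrist',n)])
```

```text
t 7.95 p [631.  -55.7 301.3] yaw_y 5.65 zax [-0.001 -0.001 -1.   ] F [-0.  -0.4 -4.2] op 28.2 ff 44.83187959995121
strip [([320.0, 25.0, 343.0, 176.0], 0.88, (array([624.6,  34.4]), array([ 21.4, 134.5]), 5.43, [[608.0, 100.0], [620.0, -34.0], [642.0, -32.0], [629.0, 102.0]])), ([293.0, 174.0, 368.0, 223.0], 0.43, (array([630. , -53.4]), array([71.7, 42.3]), 2.7, [[593.0, -34.0], [595.0, -76.0], [667.0, -73.0], [665.0, -31.0]]))]
roller [([278.0, 178.0, 384.0, 387.0], 0.94, (array([ 636.9, -103.1]), array([112.3, 139.6]), 4.93, [[575.0, -38.0], [587.0, -178.0], [699.0, -168.0], [687.0, -29.0]]))]
block [([306.0, 0.0, 363.0, 26.0], 0.65, (array([616.9, 113.2]), array([50.1, 19.6]), 5.68, [[591.0, 120.0], [593.0, 101.0], [643.0, 106.0], [641.0, 125.0]]))]
```

View pics/w2.png

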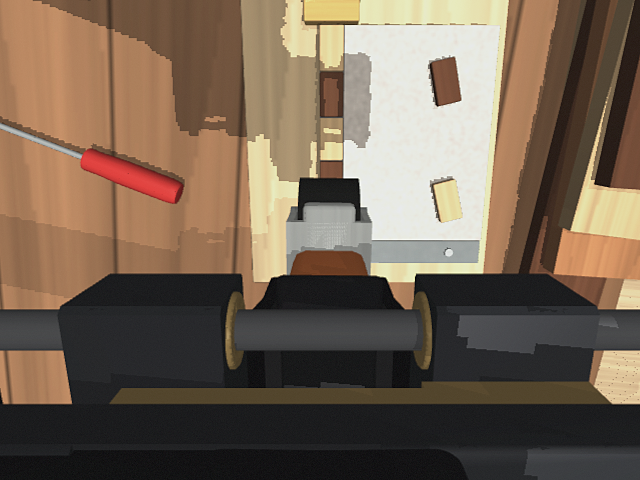

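The strip runs vertically at x≈332 px in the wrist image, with the block at its top edge (330,10). The roller is held square over the strip, which has its middle at about (627.8, 2.0) and a yaw of 5.5°. Next I lower it onto lengths 1 and 2.

Request:
step_arm:
  rows: ".05 -.04 -.6 0 0 0 20;0 0 -.9 0 0 0 20;0 0 -.9 0 0 0 20;0 0 -.8 0 0 0 20;0 0 -.4 0 0 0 20;0 0 -.1 0 0 0 20;0 0 -.1 0 0 0 20;0 0 -.1 0 0 0 20;0 0 -.1 0 0 0 20;0 0 0 0 0 0 20"
  grip_force: 55

```text
t: 9.4
ee_pos: [0.6358, -0.0572, 0.1038]
tcp_rot: [2.106, 2.328, 0.004]
wrist_force: [-2.8, -0.6, 8.6]
opening: 0.0276
finger_force: 54.8
```

Request:
step_arm:
  rows: "-.02 0 -.06 0 0 0 20;-.024 .12 -.03 0 0 0 20;-.019 .2 0 0 0 0 20;-.019 .2 0 0 0 0 20;-.019 .2 0 0 0 0 20;-.019 .2 0 0 0 0 20;-.019 .2 0 0 0 0 20"

```text
t: 10.28
ee_pos: [0.6308, -0.0035, 0.1011]
tcp_rot: [2.104, 2.322, 0.006]
wrist_force: [-1.4, -2.5, 11.7]
opening: 0.0277
finger_force: 54.8
```

Request:
step_arm:
  rows: "-.035 .2 -.03 0 0 0 20;-.03 .2 -.03 0 0 0 20;-.019 .2 0 0 0 0 20;-.019 .2 0 0 0 0 20;-.019 .2 0 0 0 0 20;-.019 .2 0 0 0 0 20;-.019 .2 0 0 0 0 20;0 0 0 0 0 0 20"

```text
t: 11.28
ee_pos: [0.624, 0.0705, 0.0989]
tcp_rot: [2.102, 2.326, 0.014]
wrist_force: [-0.7, 1.3, 14.5]
opening: 0.0276
finger_force: 54.8
```

Request:
step_arm:
  rows: ".015 -.2 -.03 0 0 0 20;.022 -.24 0 0 0 0 20;.022 -.24 0 0 0 0 20;.022 -.24 0 0 0 0 20;.022 -.24 0 0 0 0 20;.022 -.24 0 0 0 0 20;.022 -.24 0 0 0 0 20;.022 -.24 0 0 0 0 20;.022 -.24 0 0 0 0 20;.022 -.24 0 0 0 0 20;.022 -.24 0 0 0 0 20;.022 -.24 0 0 0 0 20;0 0 0 0 0 0 20"

```text
t: 12.9
ee_pos: [0.6369, -0.0753, 0.0979]
tcp_rot: [2.104, 2.32, 0.011]
wrist_force: [-0.4, -1.5, 14.7]
opening: 0.0274
finger_force: 54.8
```

Request:
step_arm:
  rows: "0 0 .3 0 0 0 20;0 0 .8 0 0 0 20;0 0 .8 0 0 0 20;-.2675 -.745 0 0 0 -.92 20;-.2675 -.745 0 0 0 -.92 20;-.2675 -.745 0 0 0 -.92 20;-.2675 -.745 0 0 0 -.92 20;-.2675 -.745 0 0 0 -.92 20;-.2675 -.745 0 0 0 -.92 20;-.2675 -.745 0 0 0 -.92 20;-.2675 -.745 0 0 0 -.92 20;0 0 0 0 0 0 20;0 0 0 0 0 0 20"

```text
t: 14.52
ee_pos: [0.5254, -0.3698, 0.1869]
tcp_rot: [-3.081, -0.604, 0.0]
wrist_force: [1.1, 1.4, -4.9]
opening: 0.0275
finger_force: 54.8
```

Run:
```python
from h import *
pose();c=manip.get_calibration('scene');im=manip.get_image('scene');cv2.imwrite('pics/s2.png',cv2.resize(im[265:315,240:360],None,fx=6,fy=6,interpolation=cv2.INTER_CUBIC)[:,:,::-1])
```

```text
t 14.525 p [ 525.4 -369.8  186.9] yaw_y -67.82 zax [-0.     0.002 -1.   ] F [ 1.1  1.4 -4.9] op 27.5 ff 54.82562731951475
```

View pics/s2.png

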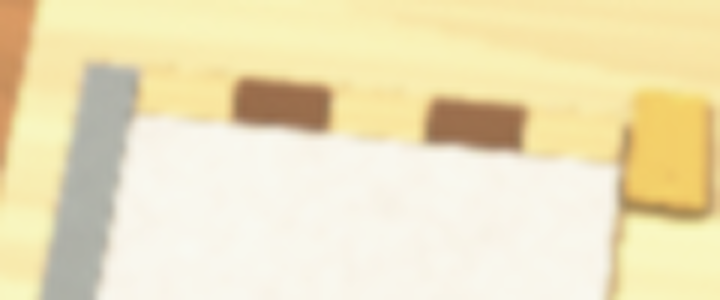

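The strip edge looks continuous and level, with no steps at the dark lengths at (282,105) and (475,122). I now set the roller down in its tray.

Request:
step_arm:
  rows: ".09 -.064 -.5 0 0 0 20;0 0 -.8 0 0 0 20;0 0 -.6 0 0 0 20;0 0 -.2 0 0 0 20;0 0 -.1 0 0 0 20;0 0 -.08 0 0 0 20;0 0 0 0 0 0 20"

```text
t: 15.45
ee_pos: [0.5301, -0.3743, 0.0742]
tcp_rot: [3.082, 0.603, 0.002]
wrist_force: [-0.3, 0.7, -5.4]
opening: 0.0275
finger_force: 54.8
```

Request:
step_arm:
  rows: "0 0 -.04 0 0 0 20;0 0 -.04 0 0 0 20;0 0 0 0 0 0 20"

```text
t: 15.82
ee_pos: [0.53, -0.3743, 0.0705]
tcp_rot: [3.083, 0.603, 0.002]
wrist_force: [-1.1, 1.5, 1.6]
opening: 0.0277
finger_force: 54.8
```

Request:
step_arm:
  rows: "0 0 0 0 0 0 70;0 0 0 0 0 0 70;0 0 0 0 0 0 70;0 0 0 0 0 0 70;0 0 .3 0 0 0 70;0 0 .9 0 0 0 70;0 0 .9 0 0 0 70;0 0 .9 0 0 0 70"

```text
t: 16.82
ee_pos: [0.5296, -0.3744, 0.2222]
tcp_rot: [3.082, 0.602, 0.001]
wrist_force: [0.4, -0.3, 0.8]
opening: 0.07
finger_force: 0.0
```

Request:
step_arm:
  rows: "-.055 .93 .1 0 0 .08 70;-.055 .93 .1 0 0 .08 70;-.055 .93 .1 0 0 .08 70;-.055 .93 .1 0 0 .08 70;-.055 .93 .1 0 0 .08 70;-.055 .93 .1 0 0 .08 70;-.055 .93 .1 0 0 .08 70;-.055 .93 .1 0 0 .08 70;-.055 .93 .1 0 0 .08 70;-.055 .93 .1 0 0 .08 70;-.055 .93 .1 0 0 .08 70;-.055 .93 .1 0 0 .08 70;-.055 .93 .1 0 0 .08 70;-.055 .93 .1 0 0 .08 70;0 0 0 0 0 0 70;0 0 0 0 0 0 70"

```text
t: 18.82
ee_pos: [0.4915, 0.2758, 0.2901]
tcp_rot: [3.01, 0.899, 0.001]
wrist_force: [1.0, -1.3, 0.2]
opening: 0.0699
finger_force: 0.0
```

Run:
```python
from h import *
pose();c=manip.get_calibration('wrist');im=manip.get_image('wrist');np.savez('w3.npz',K=c['camera_matrix'],T=c['T']);cv2.imwrite('pics/w3.png',im[:,:,::-1])
a=manip.get_image('top');cv2.imwrite('pics/top3.png',a[:,:,::-1])
print([(np.round(d['rect']).tolist(),round(d['conf'],2),rect('top',d['pixels'],.09)) for d in manip.silhouettes('top','roller')])
for d in manip.silhouettes('wrist','wedge'): print(d['rect'],d['conf'],rect('wrist',d['pixels'],.036,c))
```

```text
t 18.825 p [491.5 275.8 290.1] yaw_y -56.75 zax [ 0.001 -0.    -1.   ] F [ 1.  -1.3  0.2] op 69.9 ff 0.0
[([489.0, 306.0, 543.0, 355.0], 0.87, (array([ 300.6, -467.5]), array([ 90.7, 115. ]), 58.23, [[228.0, -476.0], [326.0, -536.0], [373.0, -459.0], [276.0, -399.0]])), ([450.0, 225.0, 484.0, 258.0], 0.69, (array([ 529.1, -366.6]), array([82.3, 61.5]), 24.49, [[479.0, -356.0], [504.0, -412.0], [579.0, -378.0], [554.0, -322.0]]))]
[86.3, 261.4, 202.4, 309.7] 0.78 (array([312.5, 384.2]), array([ 36.9, 116.3]), 9.88, [[284.0, 438.0], [304.0, 324.0], [341.0, 330.0], [321.0, 445.0]])
[350.4, 0.0, 426.9, 111.8] 0.76 (array([638.9, 300.4]), array([112.2,  28.4]), 68.33, [[605.0, 254.0], [631.0, 243.0], [673.0, 347.0], [646.0, 358.0]])
[267.8, 105.7, 294.0, 229.7] 0.6 (array([492. , 330.7]), array([114.7,  24.6]), 31.3, [[437.0, 311.0], [449.0, 290.0], [547.0, 350.0], [535.0, 371.0]])
```

View pics/w3.png

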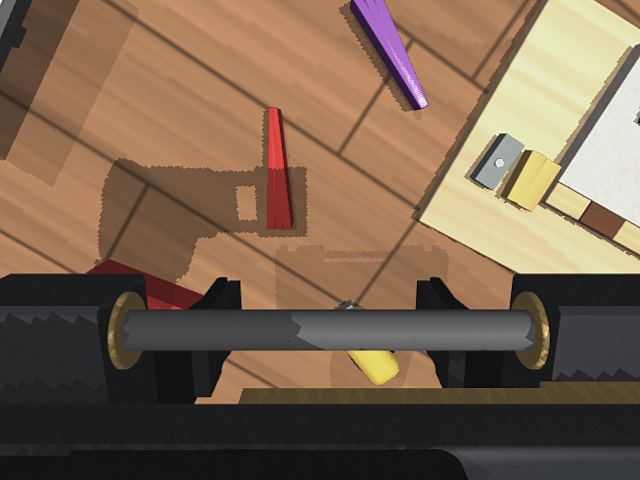

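The wrist view shows the small red wedge running from its thin end at (273,108) to its thick end at (281,229). The cheek is at (497,160) and the block at (531,180).

Run:
```python
from h import *
d=np.load('w3.npz');c={'camera_matrix':d['K'],'T':d['T']}
def edges(cam,im,box,cal):
    H=cv2.cvtColor(im,cv2.COLOR_BGR2HSV).astype(int);l,t,r,b=box
    m=np.zeros(H.shape[:2],bool);m[t:b,l:r]=(((H[...,0]<7)|(H[...,0]>173))&(H[...,1]>170)&(H[...,2]>(60 if cam=='wrist' else 110)))[t:b,l:r];m=big(m)
    rr=np.where(m.any(1))[0];rr=rr[4:-(8 if cam=='wrist' else 7)];L=np.array([[np.where(m[k])[0][0]-.5,k] for k in rr]);R=np.array([[np.where(m[k])[0][-1]+.5,k] for k in rr])
    for nm,e,z in(('L',L,.036),('R',R,.036),('Rb',R,0)):
        p=ray(cam,e,z,cal)[:,:2]*1000;vx,vy,x0,y0=cv2.fitLine(p.astype(np.float32),cv2.DIST_HUBER,0,.01,.01).ravel()
        print(cam,nm,'yaw',round(np.degrees(np.arctan(vy/vx)),2),'at x=490 y=',round(y0+(490-x0)*vy/vx,1))
    print(rect(cam,m,.036,cal)[3])
im=cv2.imread('pics/w3.png');edges('wrist',im,(255,98,305,240),c)
edges('top',cv2.imread('pics/top0.png'),(158,238,200,290),None)
# block/cheek in board frame
H=cv2.cvtColor(im,cv2.COLOR_BGR2HSV).astype(int)
a=np.radians(5.5);Rb=np.array([[np.cos(a),np.sin(a)],[-np.sin(a),np.cos(a)]])
def bb(m,n):
    cc=max(cv2.findContours(m.astype(np.uint8),0,1)[0],key=cv2.contourArea)[:,0];p=(ray('wrist',cc,.038,c)[:,:2]*1000-[627.8,2.0])@Rb.T
    h=cv2.convexHull(cc)[:,0];q=cv2.boxPoints(cv2.minAreaRect(p.astype(np.float32)));print(n,np.round(p.min(0),1),np.round(p.max(0),1),np.round(q,1).tolist())
w=np.zeros(H.shape[:2],bool);w[120:220,460:565]=1
bb(big(w&(H[...,1]>125)&(H[...,0]>15)&(H[...,0]<35)&(H[...,2]>150)),'block')
bb(big(w&(H[...,1]<60)&(H[...,2]<190)),'cheek')
print(H[180,531],H[160,497],H[150,545],H[200,480])
cv2.imwrite('pics/c3.png',cv2.resize(im[120:220,455:575],None,fx=5,fy=5,interpolation=cv2.INTER_NEAREST))
```

```text
wrist L yaw 30.67 at x=490 y= 343.0
wrist R yaw 37.72 at x=490 y= 321.4
wrist Rb yaw 37.72 at x=490 y= 326.0
[[437.0, 311.0], [449.0, 290.0], [547.0, 350.0], [534.0, 371.0]]
top L yaw 30.33 at x=490 y= 344.9
top R yaw 38.46 at x=490 y= 324.9
top Rb yaw 38.46 at x=490 y= 330.9
[[435.0, 312.0], [448.0, 293.0], [542.0, 356.0], [530.0, 375.0]]
block [-25.2 106.1] [-24.6 114.4] [[-25.299999237060547, 114.30000305175781], [-25.0, 106.0999984741211], [-24.600000381469727, 106.0999984741211], [-24.899999618530273, 114.4000015258789]]
cheek [-26.1 147.2] [ 25.4 177.1] [[-26.899999618530273, 150.1999969482422], [24.299999237060547, 146.8000030517578], [26.100000381469727, 173.89999389648438], [-25.100000381469727, 177.3000030517578]]
[ 25 115 228] [ 70   3 236] [ 30  52 231] [ 23  73 230]
```

View pics/c3.png

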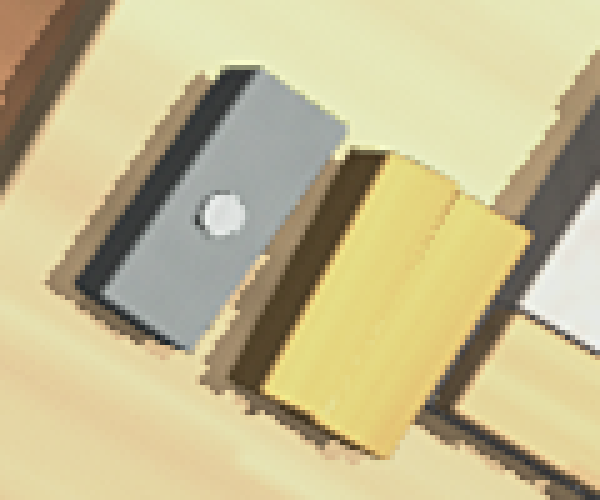

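The enlarged crop shows the gap: mouth corners at the cheek (190,350) and the block (265,392), far corners at (347,125) and (385,152).

Run:
```python
from h import *
d=np.load('w3.npz');c={'camera_matrix':d['K'],'T':d['T']}
a=np.radians(5.5);Rb=np.array([[np.cos(a),np.sin(a)],[-np.sin(a),np.cos(a)]])
u=np.array([[190,350],[265,392],[347,125],[385,152],[104,292],[260,67],[388,458],[530,235]])/5+[455,120]
p=ray('wrist',u,.038,c)[:,:2]*1000
for n,w in zip(['cheek mouth','block mouth','cheek far','block far','cheek out near','cheek out far','block strip near','block strip far'],p): print(n,np.round(w,1),'board',np.round(Rb@(w-[627.8,2.0]),1))
```

```text
cheek mouth [588.5 149. ] board [-25.  150.1]
block mouth [590.1 131.8] board [-25.1 132.8]
cheek far [637.9 151. ] board [ 24.3 147.3]
block far [638.  141.8] board [ 23.5 138.2]
cheek out near [588.2 169.8] board [-23.3 170.8]
cheek out far [637.1 171.3] board [ 25.5 167.7]
block strip near [593.2 103.5] board [-24.7 104.4]
block strip far [641.2 108.8] board [ 23.5 105. ]
```

Request:
step_arm:
  rows: "-.345 .357 -.4 0 0 .1 70;-.345 .357 -.8 0 0 0 70;0 0 -.9 0 0 0 70;0 0 -.9 0 0 0 70;0 0 -.9 0 0 0 70;0 0 -.8 0 0 0 70;0 0 -.5 0 0 0 70;0 0 -.34 0 0 0 70;0 0 0 0 0 0 70"

```text
t: 20.15
ee_pos: [0.4565, 0.3119, 0.012]
tcp_rot: [3.001, 0.925, -0.002]
wrist_force: [0.4, 1.0, 1.3]
opening: 0.0701
finger_force: 0.0
```

Request:
step_arm:
  rows: "0 0 -.08 0 0 0 70;0 0 0 0 0 0 10;0 0 0 0 0 0 10;0 0 0 0 0 0 10;0 0 0 0 0 0 10;0 0 0 0 0 0 10;0 0 0 0 0 0 10;0 0 0 0 0 0 10;0 0 0 0 0 0 10"
  grip_force: 45

```text
t: 21.28
ee_pos: [0.4567, 0.3126, 0.0086]
tcp_rot: [3.002, 0.927, 0.0]
wrist_force: [-0.7, -1.1, 1.6]
opening: 0.0219
finger_force: 44.9
```

Request:
step_arm:
  rows: "0 0 .4 0 0 0 10;0 0 .8 0 0 0 10;0 0 .8 0 0 0 10;.23 -.717 0 0 0 -.58 10;.23 -.717 0 0 0 -.58 10;.23 -.717 0 0 0 -.58 10;.23 -.717 0 0 0 -.58 10;.23 -.717 0 0 0 -.56 10;0 0 0 0 0 0 10;0 0 0 0 0 0 10"

```text
t: 22.52
ee_pos: [0.5137, 0.1329, 0.1085]
tcp_rot: [-3.138, -0.15, 0.001]
wrist_force: [0.5, -0.2, -1.0]
opening: 0.0223
finger_force: 44.9
```

Run:
```python
from h import *
s=pose();c=manip.get_calibration('wrist');im=manip.get_image('wrist');np.savez('w4.npz',K=c['camera_matrix'],T=c['T']);cv2.imwrite('pics/w4.png',im[:,:,::-1])
z=s['ee_pos'][2]+.028
for d in manip.silhouettes('wrist','wedge'): print(d['rect'],d['conf'],z,rect('wrist',d['pixels'],z,c))
```

```text
t 22.525 p [513.7 132.9 108.5] yaw_y -84.54 zax [-0.001  0.    -1.   ] F [ 0.5 -0.2 -1. ] op 22.3 ff 44.88281343903509
[297.2, 24.2, 360.9, 382.4] 0.66 0.13650699931310536 (array([566.6, 138.3]), array([87.3, 20.1]), 6.49, [[522.0, 143.0], [524.0, 123.0], [611.0, 133.0], [609.0, 153.0]])
[24.4, 0.0, 146.2, 57.1] 0.61 0.13650699931310536 (array([604.9, 209.9]), array([35. ,  7.8]), 68.79, [[595.0, 195.0], [602.0, 192.0], [615.0, 225.0], [608.0, 228.0]])
```

View pics/w4.png

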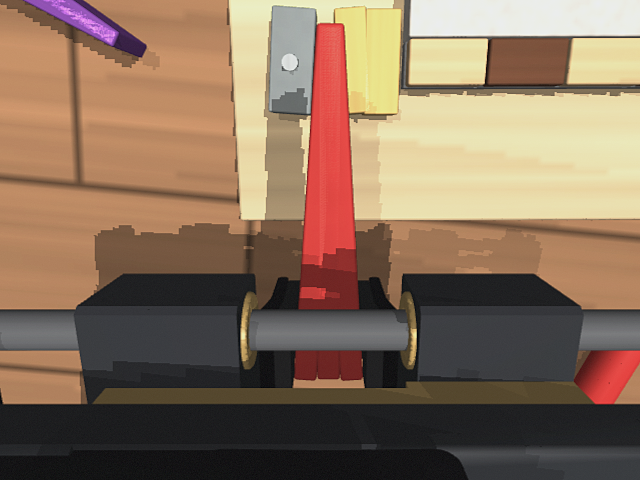

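The wedge is held level and straight. Its thin end is at (316–345, 24), already in line with the gap beyond it.

Run:
```python
from h import *
d=np.load('w4.npz');c={'camera_matrix':d['K'],'T':d['T']}
a=np.radians(5.5);Rb=np.array([[np.cos(a),np.sin(a)],[-np.sin(a),np.cos(a)]]);M=[589.3,140.5]
f=lambda uv,z:(lambda p:print(uv,np.round(p,1),'mouthframe',np.round(Rb@(p-M),1)))(ray('wrist',uv,z,c)[0,:2]*1000)
im=cv2.imread('pics/w4.png');H=cv2.cvtColor(im,cv2.COLOR_BGR2HSV).astype(int);m=((H[...,0]<6)|(H[...,0]>174))&(H[...,1]>150)
for r in (30,120,230): x=np.where(m[r,280:380])[0]+280;f([(x[0]+x[-1])/2,r],.1365);print(x[0],x[-1])
f([330.5,24],.1365)
for q in ([316,8],[334,8],[311,113],[400,10],[401,114],[268,112]): f(q,.038)
```

```text
[np.float64(329.5), 30] [608.3 141.2] mouthframe [19.  -1.1]
316 343
[np.float64(329.5), 120] [583.6 138.8] mouthframe [-5.8 -1.2]
311 348
[np.float64(329.0), 230] [549.9 135.7] mouthframe [-39.7  -1. ]
304 354
[330.5, 24] [609.9 141.1] mouthframe [20.5 -1.4]
[316, 8] [637.7 150.4] mouthframe [49.2  5.2]
[334, 8] [638.6 141.6] mouthframe [49.2 -3.6]
[311, 113] [588.3 148.6] mouthframe [-0.2  8.1]
[400, 10] [640.8 109.3] mouthframe [ 48.3 -36. ]
[401, 114] [592.3 102.1] mouthframe [ -0.7 -38.5]
[268, 112] [586.7 170.8] mouthframe [ 0.3 30.4]
```

Request:
step_arm:
  rows: "-.26 -.01 0 0 0 0 10;-.26 -.01 -.15 0 0 0 10;0 0 -.6 0 0 0 10;0 0 -.5 0 0 0 10;0 0 -.3 0 0 0 10;0 0 0 0 0 0 10;0 0 0 0 0 0 10"
  grip_force: 55

```text
t: 23.5
ee_pos: [0.4886, 0.1324, 0.0316]
tcp_rot: [-3.138, -0.151, -0.002]
wrist_force: [-0.6, -0.9, -0.5]
opening: 0.0223
finger_force: 54.9
```

Run:
```python
from h import *
s=pose();a=np.radians(5.5);Rb=np.array([[np.cos(a),np.sin(a)],[-np.sin(a),np.cos(a)]]);print(Rb@(s['ee_pos'][:2]*1000-[589.3,140.5]))
```

```text
t 23.5 p [488.6 132.4  31.6] yaw_y -84.48 zax [ 0.001  0.    -1.   ] F [-0.6 -0.9 -0.5] op 22.3 ff 54.85672378912568
[-101.03678171    1.54833788]
```

Request:
step_arm:
  rows: ".25 .024 0 0 0 0 10;.25 .024 0 0 0 0 10;.25 .024 0 0 0 0 10;.25 .024 0 0 0 0 10;0 0 0 0 0 0 10"

```text
t: 24.12
ee_pos: [0.5395, 0.1372, 0.0311]
tcp_rot: [3.138, 0.151, 0.002]
wrist_force: [-0.5, -1.7, -0.3]
opening: 0.022
finger_force: 54.9
```

Clear so far. I now drive it in.

Request:
step_arm:
  rows: ".08 .008 0 0 0 0 10;.08 .008 0 0 0 0 10;.08 .008 0 0 0 0 10;.08 .008 0 0 0 0 10;.08 .008 0 0 0 0 10;0 0 0 0 0 0 10"

```text
t: 24.88
ee_pos: [0.558, 0.1381, 0.0308]
tcp_rot: [3.137, 0.15, -0.001]
wrist_force: [-3.5, -3.2, -1.6]
opening: 0.0218
finger_force: 54.7
```

Request:
step_arm:
  rows: ".08 .008 0 0 0 0 10;.08 .008 0 0 0 0 10;.08 .008 0 0 0 0 10;0 0 0 0 0 0 10;0 0 0 0 0 0 10"

```text
t: 25.5
ee_pos: [0.5682, 0.1382, 0.0304]
tcp_rot: [3.135, 0.15, -0.007]
wrist_force: [-6.5, -5.3, -1.4]
opening: 0.022
finger_force: 54.6
```

Request:
step_arm:
  rows: ".08 .008 0 0 0 0 10;.06 .006 0 0 0 0 10;.06 .006 0 0 0 0 10;0 0 0 0 0 0 10;0 0 0 0 0 0 10"

```text
t: 26.12
ee_pos: [0.5695, 0.1382, 0.0291]
tcp_rot: [3.136, 0.151, -0.036]
wrist_force: [-23.4, -7.7, 12.0]
opening: 0.022
finger_force: 54.0
```

Run:
```python
from h import *
s=pose();a=np.radians(5.5);Rb=np.array([[np.cos(a),np.sin(a)],[-np.sin(a),np.cos(a)]]);print(Rb@(s['ee_pos'][:2]*1000-[589.3,140.5]))
c=manip.get_calibration('wrist');im=manip.get_image('wrist');np.savez('w5.npz',K=c['camera_matrix'],T=c['T']);cv2.imwrite('pics/w5.png',im[:,:,::-1])
```

```text
t 26.125 p [569.5 138.2  29.1] yaw_y -84.5 zax [-0.023 -0.002 -1.   ] F [-23.4  -7.7  12. ] op 22.0 ff 53.99781859014183
[-19.89789944  -0.41261652]
```

View pics/w5.png

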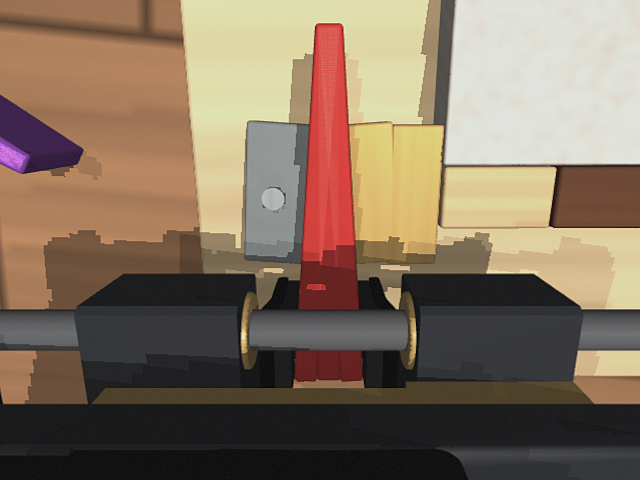

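The block's right edge at (440,195) now sits tight against the row, and the 23 N wrist force confirms the hard stop. I relax the push, release and back away upward.

Request:
step_arm:
  rows: "-.12 -.01 0 0 0 0 10;0 0 0 0 0 0 40;0 0 0 0 0 0 40;0 0 0 0 0 0 40;0 0 0 0 0 0 40;0 0 .2 0 0 0 40;0 0 .5 0 0 0 40;0 0 .9 0 0 0 40;0 0 .9 0 0 0 40;-.3 0 .9 0 0 0 40;-.3 0 .9 0 0 0 40;0 0 0 0 0 0 40;0 0 0 0 0 0 40"

```text
t: 27.8
ee_pos: [0.544, 0.141, 0.2461]
tcp_rot: [-3.137, -0.152, -0.0]
wrist_force: [-0.3, 1.3, 0.4]
opening: 0.0401
finger_force: 0.0
```

Run:
```python
from h import *
s=pose();a=np.radians(5.5);Rb=np.array([[np.cos(a),np.sin(a)],[-np.sin(a),np.cos(a)]])
c=manip.get_calibration('wrist');im=manip.get_image('wrist')
H=cv2.cvtColor(im[:,:,::-1].copy(),cv2.COLOR_BGR2HSV).astype(int)
for d in manip.silhouettes('wrist','wedge'):
    q=rect('wrist',d['pixels'],.057,c);print(d['conf'],np.round(d['rect']),q[:3],'mouth',np.round(Rb@(q[0]-[589.3,140.5]),1))
cv2.imwrite('pics/w6.png',im[:,:,::-1]);
```

```text
t 27.8 p [544.  141.  246.1] yaw_y -84.46 zax [ 0.     0.001 -1.   ] F [-0.3  1.3  0.4] op 40.1 ff 0.0
0.92 [ 73.  23. 221. 120.] (array([639.4, 287.2]), array([117.,  24.]), 67.27) mouth [ 63.9 141.2]
0.74 [324.  55. 349. 208.] (array([608.9, 141. ]), array([114.1,  22.2]), 5.59) mouth [19.6 -1.4]
0.58 [ 29. 399.  35. 405.] (array([342.4, 397.3]), array([9.2, 7.8]), 86.12) mouth [-221.2  279.3]
0.3 [273.   1. 640. 226.] (array([630.4,  41.1]), array([167.6, 301.7]), 5.58) mouth [  31.4 -102.9]
```

View pics/w6.png

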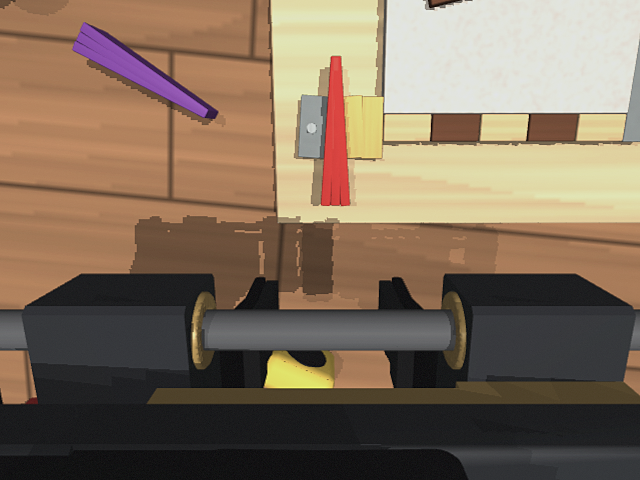

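The wedge sits 19.6 mm past the mouth at a yaw of 5.6°, the block at (363,125) is against the row, and the robot is clear.

```bash
python3 -c "
from station import manip
print(manip.hand_in())"
```

```text
the job is handed in; nothing more can be done
None
```

I handed the job in at about 28 s (the result wasn't reported): the strip was rolled flush, the roller is standing in its tray, and the red wedge is driven in about 20 mm past the mouth with the block hard against the row.

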